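Clamp a steel column in its V-rest

TASK

Take the round steel column out of its cradle and lower it gently into both Vs of the V-rest so that it settles in them. Then slide it endwise along the Vs until it presses firmly, but not hard, against the screw tip of the end stop, and swing the hinged hold-down bar over and press it down until its rubber pad bears firmly on the column; let go of everything. Do not knock or force the column, and leave the bottle, the timer and the tape roll where they are.

Things in the scene. Friction and masses are not known exactly. Their poses are not given: they have to be found in the camera images.
- column: The workpiece: plain steel cylinder 36 mm in diameter and 150 mm long, with a 28 mm diameter, 10 mm long flat-faced cap on each end (170 mm overall, both ends alike), 0.3 to 0.5 kg. Origin at its centre, its y axis is the cylinder axis (either end may lead; x and z turn as it rolls). It starts lying in the cradle, its axis 22 mm above the bench.
- cradle: Grey mat 100 x 200 mm, 4 mm thick, fixed to the bench, with two ribs 5 mm high, 29 mm apart, along its y axis, between which the column starts. Origin under its centre.
- v_rest: Fixed to the bench: base plate 90 mm (x) x 285 mm (y), 10 mm thick, with two steel V-blocks 70 mm wide and 27 mm long centred at y = -57.5 and +57.5 mm (88 mm free gap between them for the fingers), tops 47.5 mm above the bench, 90-degree Vs along y (settled column: axis at x = 0, z = 50 mm). Origin on the bench midway between the V-blocks; z up, +y towards the stop.
- stop: End stop at the V-rest's +y end: fixed bracket 44 mm wide, 10 mm thick, with a locked steel screw, 12 mm across, through it in line with the settled column's axis. The screw's flat tip, which the column's end cap meets, stands 3 to 19 mm out towards the column, different each time and not measured. Origin: middle of the bracket's near face (y = +104, z = 50 mm in the V-rest frame).
- clamp: Hold-down bar, steel, 18 mm wide, 10 mm thick, reaching 104 mm from its hinge along its own -y. Origin on the hinge, its x axis the hinge axis (V-rest y = +129, z = 82 mm). Starts near upright, limit 25 degrees past that; closed, it is level along the V-rest. A rubber pad, 18 mm across, stands 9 mm out of its underside 69 mm from the hinge. Stiff: 0.2 N m turns it; it stays where left.
- pad (a point): Middle of the pad's pressing face, 14 mm off the bar's centre line. The hinge sits between two fixed cheeks of the V-rest, 39 mm wide over both, reaching 94 mm above the bench and from y = 116 to 142 mm in the V-rest frame.
- dropper: Bystander: brown dropper bottle, 31 mm across, 88 mm tall, origin under its centre.
- timer: Bystander: square pale bench timer 64 x 64 x 20 mm, origin under its centre.
- tape: Bystander: roll of tape lying flat, 58 mm across, 19 mm tall, origin under its centre.

How it is judged:
On the way, in this order (a step that is already met when the one before it is completed fails the run):
1. the column lies settled in both Vs, short of being pressed on the stop (x of column in the frame of v_rest between -0.002 and 0.002 m and z of column in the frame of v_rest between 0.047 and 0.052 m and angle between the y axis of column and the y axis of v_rest, either way round below 0.03 rad), for 0.2 s.
2. the column, in the Vs, is pressed against the end stop (the screw in its bracket) with more than 3 N (all of step 1 and contact force between column and stop above 3 N), for 0.2 s.
3. the bar's pad presses on the seated column with more than 3 N (all of step 1 and contact force between clamp and column above 3 N), for 0.2 s.
At the end, for the whole second after the job is handed in: The column rests in both Vs (axis within 2 mm sideways, within about 2 mm in height and 0.03 rad of the V line), its end within 2 mm of the screw tip (its centre within 102 mm of the middle of the 30 mm long screw), and the bar is down on it (within 0.05 rad of level); all at rest (all of step 1 and distance between column and screw_c0 below 0.102 m and angle between the y axis of clamp and the y axis of v_rest, either way round below 0.05 rad and linear speed of column below 0.01 m/s); the robot touches nothing.
It fails at once if the column is dropped or struck into the Vs (faster than 0.25 m/s while within 12 mm above its seat) (z of column in the frame of v_rest below 0.062 m and x of column in the frame of v_rest between -0.03 and 0.03 m and y of column in the frame of v_rest between -0.05 and 0.05 m and linear speed of column above 0.25 m/s).
It fails at once if the column is knocked or forced on the V-rest (over 40 N before the bar touches it) (contact force between column and v_rest above 40 N and contact force between clamp and column below 0.5 N).
It fails at once if the column is forced on the end stop (over 20 N) (contact force between column and stop above 20 N).
It fails at once if the pad is forced on the column (over 30 N) (contact force between clamp and column above 30 N).
It fails at once if the bottle, timer or tape is moved more than 20 mm (distance of any of dropper, timer, tape from where it was at the start of the episode above 0.02 m).
It also fails if it takes over 64 s, if anything falls off the work surface, if the arm or the gripper's body presses on something with over 40 N, if the wrist force passes 120 N, or if a joint passes its speed limit or range.

ROBOT

A 6-joint arm with a two-finger parallel gripper is mounted at the origin on the work surface; the furniture and walls round the work are solid. World frame = base frame: x ahead of the robot, y to its left, z up, the work surface at z = 0. Lengths are in m, angles in rad, forces in N, time in s.
With the tool pointing down it reaches from about 0.25 to 0.725 m from the base axis. Payload 4 kg.
Tool frame: the origin (TCP) lies between the finger pads; the fingertips stand 8 mm ahead of it and the grasp point (between the pads) lies 11 mm behind it (bot.tip_reach is the distance from the TCP to the fingertips, in m); z points along the fingers, y is the line along which they close (so a half turn about z gives the same grasp; the last joint's range is limited). The gripper opens to 85 mm and grips with 20 to 120 N. Pads are 22 mm wide; open, the fingers measure 114 mm over their backs; the gripper's body (76 mm by 85 mm) begins 54 mm behind the grasp point. The pads swing forward as they close: fully open they stand 13 mm farther back than shut.
Start: joints at [-1.323, 0.241, 0.005, 1.335, 0, 1.571], TCP at [0.123, -0.485, 0.239] pointing down, gripper open.
Joint ranges: [-2.72, 2.72], [-1.05, 1.87], [-1.09, 1.28], [-1.99, 2.15], [-1.42, 1.44], [-3.14, 3.14]. Speed limits (rad/s): [2.79, 2.79, 3.14, 3.14, 3.14, 3.14].

INTERFACE

Orientations are given as a unit quaternion [x, y, z, w].
In Python, from workcell import bot gives the robot as it stands.
- The arm moves only by the tool move_arm, never from a script. Its argument "deltas" is a list of rows, each a list of 7 numbers: the opening, from 0 (shut) to 1 (fully open), then the shift along the tool's x, y, z in mm, then the turn, a rotation vector about the tool's x, y, z in degrees. In form: [[gripper, tx, ty, tz, ax, ay, az], ...]. A call has 1 to 10 rows; each row shifts and turns the commanded pose from where the row before left it, along the tool's axes as they then stand; what a row does not reach is not made up. A row lasts 1/12 s, in which the tool goes at most 41.7 mm and 7.16 degrees, less where a joint would pass 70% of its speed; a pose out of reach is approached as far as the arm can. A call is refused whole if a number of a shift passes 41.7 or a number of a turn 7.16, either way. A call with a gripper value outside its range is refused whole. The fingers move at their own pace and stop on an object; the grip force is fixed at half the most. Time passes only in rows, so rows that do not move let the fingers close. It gives the time, the measured TCP pose, the force, the opening and the grip force at its end, in the units of the state.
- bot.get_obs(): the state, without advancing time (a new reading comes with each control period).
- bot.camera(name): name is "scene" or "top" or "wrist"; returns the picture (384x512x3 uint8, blue, green, red); there is no depth.
- bot.calibration(name): a dict with "K" (3x3 intrinsics, pixels), "position" and "orientation" of the camera in the world. Camera axes: x right, y down, z forward; pixel columns grow to the right and rows downward; lengths in m; the calibration is good to about 2 mm. A picture is of the moment at which its call begins: read the wrist's pose just before it. calibration takes no time and is no camera call; for the wrist camera it gives the pose at the moment of the call.
- bot.job_done(): hands the job in; it is judged then, once.
Trained networks look in the newest picture that a camera, given by its name, has taken for a name from the list of things; names that differ only in an ending like _2 or _b are one class to them, and where a whole thing is asked for, a point or a joint stands for the part that bears it (a point fixed in the world has none). Each returns a list of dicts, best first, with "conf" (0 to 1); they miss things now and then, are a little off and sometimes report something else, mostly with a low value. They report only what shows in the picture. A call takes as long as a camera call.
- bot.outline_of(query, camera): "pixels" (384x512 bool, what is visible of it) and "rect" ([left, top, width, height] in pixels, round what is visible of it).
The state is a dict: "clock": time; "joint_pos": joint angles; "joint_vel": joint speeds; "tau": joint torques, N m; "eef_pos": TCP position; "tool_rot": TCP orientation; "ft_force": force on the tool from outside, world axes, zero at the start; "ft_torque": the same for the moment, N m; "grip_width": finger opening in m; "grasp_force": force on a finger pad.
Only numpy, scipy, OpenCV 4.12 (cv2) and the standard library are available. Lean on these libraries where they do the work, as an engineer would, in place of code of your own. Each camera call takes 0.05 s, during which the arm holds its last target. There are 200 camera calls.

## Working session

There is one attempt and no reset: what is moved stays moved. The work goes in short steps, Python scripts to look and compute and a tool call to move; the robot and the scene stay as the last step left them, time stands still between calls to the robot, and variables do not carry over. Pictures are saved under pics/ and viewed, at most 10 in all, crops included, and the job is handed in when it is done.

Besides the shell and the picture viewer there is one more tool, called after "Request:" as a command line: name --pt "numbers of a row" for each row, then --argument value for the rest. move_arm: Moves the arm, as the interface text tells. Its arguments: {"type":"object","properties":{"deltas":{"type":"array","items":{"type":"array","items":{"type":"number"}}}},"required":["deltas"]}

```bash
ls; mkdir -p pics
cat > h.py <<'E'
import numpy as np, cv2
from scipy.spatial.transform import Rotation as R
from workcell import bot
def ray(cam,u,v,cal=None):
    c=cal or bot.calibration(cam); K=np.array(c["K"])
    d=R.from_quat(c["orientation"]).apply(np.linalg.inv(K)@[u,v,1]); return np.array(c["position"]),d
def onz(cam,u,v,z,cal=None):
    p,d=ray(cam,u,v,cal); return p+d*(z-p[2])/d[2]
def proj(cam,P,cal=None):
    c=cal or bot.calibration(cam)
    q=R.from_quat(c["orientation"]).inv().apply(np.atleast_2d(P)-c["position"])@np.array(c["K"]).T
    return q[:,:2]/q[:,2:]
E
python3 - <<'E'
from h import *
np.set_printoptions(precision=4,suppress=True)
for n in ["scene","top"]:
    im=bot.camera(n); cv2.imwrite(f"pics/{n}0.png",im)
    c=bot.calibration(n); print(n,c["position"],R.from_quat(c["orientation"]).as_matrix().tolist(),c["K"])
    for q in ["column","cradle","v_rest","stop","clamp","dropper","timer","tape"]:
        for o in bot.outline_of(q,n)[:1]:
            ys,xs=np.nonzero(o["pixels"]); r=cv2.minAreaRect(np.c_[xs,ys].astype(np.float32)); print(q,round(o["conf"],2),o["rect"],np.array(cv2.boxPoints(r)).round(1).tolist())
print(bot.get_obs(),bot.tip_reach)
E
```

```text
pics
scene [0.5351 0.705  0.6696] [[-0.9998739505203168, 0.005132803063852313, -0.015024560013634758], [0.015055417953503757, 0.6069990122981462, -0.7945599621547267], [0.00504157328032836, -0.7946860093154925, -0.606999776883877]] [[429.6042   0.     251.8773]
 [  0.     429.6042 191.5958]
 [  0.       0.       1.    ]]
column 0.66 [240.3, 151.6, 63.0, 16.0] [[239.60000610351562, 152.5], [300.8999938964844, 150.5], [301.3999938964844, 164.60000610351562], [240.10000610351562, 166.60000610351562]]
cradle 0.91 [230.9, 156.7, 80.9, 18.0] [[232.0, 157.0], [306.0, 157.0], [306.0, 177.0], [232.0, 177.0]]
v_rest 0.59 [209.0, 196.6, 48.9, 90.7] [[208.89999389648438, 285.8999938964844], [211.89999389648438, 194.89999389648438], [256.79998779296875, 196.39999389648438], [253.89999389648438, 287.3999938964844]]
stop 0.71 [230.1, 254.5, 12.3, 11.5] [[228.0, 253.0], [243.0, 253.0], [243.0, 267.0], [228.0, 267.0]]
clamp 0.85 [224.8, 204.8, 11.5, 51.3] [[225.0, 209.0], [236.0, 209.0], [236.0, 252.0], [225.0, 252.0]]
dropper 0.91 [166.4, 186.2, 16.9, 33.1] [[163.89999389648438, 188.39999389648438],
[... 1692 characters left out ...]
0.88 [253.9, 244.1, 26.3, 29.0] [[251.8000030517578, 268.6000061035156], [259.29998779296875, 246.10000610351562], [282.1000061035156, 253.6999969482422], [274.6000061035156, 276.20001220703125]]
{'clock': 0.9, 'joint_pos': array([-1.323 ,  0.2406,  0.005 ,  1.3352, -0.    ,  1.5708]), 'joint_vel': array([ 0.0011,  0.0008,  0.0014,  0.001 , -0.0005,  0.0011]), 'tau': array([ -0.0014, -37.2192,  25.2696,   0.0009,  -0.    ,  -0.    ]), 'eef_pos': array([ 0.1226, -0.4847,  0.2393]), 'tool_rot': array([ 0.9923,  0.1236, -0.    ,  0.    ]), 'ft_force': array([-0.1434, -0.0645, -0.0823]), 'ft_torque': array([ 0.0012, -0.018 , -0.0376]), 'grasp_force': 0.0, 'grip_width': 0.08579811180280143} 0.008
```

Run:
```python
from h import *
a=cv2.imread("pics/top0.png")[150:290,150:390]; b=cv2.imread("pics/scene0.png")[120:310,140:350]
cv2.imwrite("pics/c.png",np.hstack([cv2.resize(a,(480,280),interpolation=cv2.INTER_CUBIC),np.zeros((280,2,3),np.uint8),cv2.resize(b,(310,280),interpolation=cv2.INTER_CUBIC)]))
```

```text
(no output)
```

View pics/c.png

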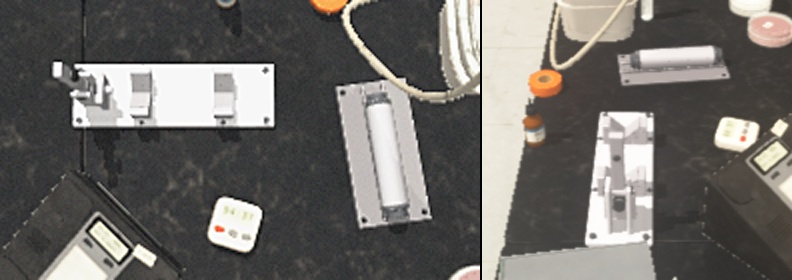

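Run:
```python
from h import *
np.set_printoptions(precision=4,suppress=True)
def ax(q,n,z):
    m=bot.outline_of(q,n)[0]["pixels"]; ys,xs=np.nonzero(m)
    P=np.array([onz(n,u,v,z)[:2] for u,v in zip(xs,ys)]).astype(np.float32)
    r=cv2.minAreaRect(P); return r, cv2.boxPoints(r)
for n in ["scene","top"]:
    bot.camera(n)
    for q,z in [("column",.030),("cradle",.004),("v_rest",.01),("v_rest",.0475),("timer",.02),("tape",.019),("stop",.05)]:
        try: r,b=ax(q,n,z); print(n,q,z,np.array(r[0]),np.array(r[1]),round(r[2],1),b.tolist())
        except Exception as e: print(n,q,e)
```

```text
scene column 0.03 [ 0.4658 -0.2805] [0.1723 0.0662] 7.7 [[0.37603476643562317, -0.2592940926551819], [0.38495489954948425, -0.3248687982559204], [0.5556644201278687, -0.3016471266746521], [0.5467442274093628, -0.23607242107391357]]
scene cradle 0.004 [0.5641 0.0709] [0.019  0.0418] 6.9 [[0.5522162914276123, 0.09050606936216354], [0.5572577714920044, 0.049018677324056625], [0.576073408126831, 0.05130510777235031], [0.571031928062439, 0.09279249608516693]]
scene v_rest list index out of range
scene v_rest list index out of range
scene timer 0.02 [ 0.3779 -0.07  ] [0.0803 0.063 ] 74.1 [[0.33658942580223083, -0.09997253119945526], [0.3971516191959381, -0.1172657161951065], [0.41919222474098206, -0.04007767140865326], [0.3586300313472748, -0.022784486413002014]]
scene tape 0.019 [ 0.7004 -0.2164] [0.0558 0.082 ] 14.0 [[0.6633777022361755, -0.18332070112228394], [0.6831936240196228, -0.2629377245903015], [0.7373761534690857, -0.24945223331451416], [0.7175602316856384, -0.16983520984649658]]
scene stop 0.05 [0.5619 0.1159] [0.0181 0.0412] 6.4 [[0.5506064295768738, 0.1353268027305603], [0.5551659464836121, 0.09441947937011719], [0.5731696486473083, 0.09642617404460907], [0.5686101317405701, 0.13733349740505219]]
top column 0.03 [ 0.4618 -0.2926] [0.1679 0.0383] 7.2 [[0.3760875463485718, -0.2841377854347229], [0.3809220790863037, -0.3221781849861145], [0.5474494695663452, -0.301014244556427], [0.5426149368286133, -0.2629738450050354]]
top cradle list index out of range
top v_rest time passes only in moves, steps and waits
top v_rest time passes only in moves, steps and waits
top timer 0.02 [ 0.374  -0.0826] [0.0635 0.0641] 71.7 [[0.3335869014263153, -0.10269154608249664], [0.39449867606163025, -0.12281100451946259], [0.41439977288246155, -0.06256036460399628], [0.3534879982471466, -0.042440906167030334]]
top tape list index out of range
top stop list index out of range
```

The top view shows the V-rest (plate at about (187–287, 182–214)) with the hinge end at left (+y). The column is at about (343, 227), lying roughly along world x. The bar is upright, leaning away from the Vs. Next I refine the V-rest pose and plan the pick.

```bash
cat >> h.py <<'E'
def plan(target,heading,obs=None):
    """delta to TCP target pos, tool down with tool-x heading (deg): in tool axes, mm, deg"""
    o=obs or bot.get_obs(); r=R.from_quat(o["tool_rot"])
    g=np.radians(heading); c,s=np.cos(g),np.sin(g)
    T=R.from_matrix(np.array([[c,s,0],[s,-c,0],[0,0,-1]]))
    return r.inv().apply(np.array(target)-o["eef_pos"])*1e3, np.degrees((r.inv()*T).as_rotvec())
E
python3 - <<'E'
from h import *
np.set_printoptions(precision=4,suppress=True)
im=cv2.imread("pics/top0.png"); g=im.min(2)
print(g[182:216:3,260],g[198,270:295:2])
m=(g>170).astype(np.uint8); m[:, :150]=0;m[:,300:]=0;m[:175]=0;m[222:]=0
n,l,s,c=cv2.connectedComponentsWithStats(m); k=1+np.argmax(s[1:,4]); ys,xs=np.nonzero(l==k)
print(s[k])
P=np.array([onz("top",u,v,.01)[:2] for u,v in zip(xs,ys)]).astype(np.float32)
r=cv2.minAreaRect(P); print(r,cv2.boxPoints(r))
# long edges: per column extents
for name,f in (("top",np.min),("bot",np.max)):
    E=[onz("top",u,f(ys[xs==u])+(-.5 if f is np.min else .5),.01)[:2] for u in range(205,284)]
    E=np.array(E); p=np.polyfit(E[:,1],E[:,0],1); print(name,p,np.std(E[:,0]-np.polyval(p,E[:,1])), np.polyval(p,-.1))
R_=[onz("top",np.max(xs[ys==v])+.5,v,.01)[1] for v in range(185,211)]; L=[onz("top",np.min(xs[ys==v])-.5,v,.01)[1] for v in range(185,211)]
print("right",np.median(R_),"left",L)
for h in (.022,):
  print(plan([.463,-.2915,.15],7.2))
E
```

```text
[255 251 161 167 163 232 229 234 255 161 183  40] [248 247 247 247 247 247 247 248 255  47  51  52  56]
[ 186  182  101   31 2626]
((0.5563589930534363, -0.0011194050312042236), (0.28370827436447144, 0.08661971241235733), 88.30170440673828) [[ 0.5089 -0.1416]
 [ 0.5954 -0.1442]
 [ 0.6039  0.1394]
 [ 0.5173  0.142 ]]
top [0.0297 0.6012] 1.3977361332099845e-16 0.598215352148537
bot [0.0276 0.5122] 0.001841668080968511 0.5093892567458163
right -0.14376355798479667 left [np.float64(0.12588698526822417), np.float64(0.13447799991184586), np.float64(0.13159382486266186), np.float64(0.1115282503081674), np.float64(0.10866072165248003), np.float64(0.10865619585996383), np.float64(0.10865167451842295), np.float64(0.10864715762129465), np.float64(0.10864264516202887), np.float64(0.10863813713408851), np.float64(0.10863363353094932), np.float64(0.10862913434609978), np.float64(0.10862463957304125), np.float64(0.11146911434549495), np.float64(0.13995594139402867), np.float64(0.13993610478879104), np.float64(0.13991628760836128), np.float64(0.13989648982422093), np.float64(0.1398767114079075), np.float64(0.14270095084298592), np.float64(0.14267982017520112), np.float64(0.14265871015000772), np.float64(0.14263762073717182), np.float64(0.1426165519065185), np.float64(0.13975844604748344), np.float64(0.13973880241366457)]
(array([ 377.3446, -103.8221,   89.2999]), array([-0.0037, -0.0005,  6.9976]))
```

Request:
move_arm --pt "1 37.7 -8 7 0 0 0.7" --pt "1 38 -8.5 7 0 0 0.7" --pt "1 38 -9 7 0 0 0.7" --pt "1 38 -9.5 7 0 0 0.7" --pt "1 38 -10 7 0 0 0.7" --pt "1 38 -10.5 7 0 0 0.7" --pt "1 38 -11 7 0 0 0.7" --pt "1 38 -11.5 7 0 0 0.7" --pt "1 38 -12 7 0 0 0.7" --pt "1 38 -12 7 0 0 0.7"

```text
clock: 2.53
eef_pos: [0.4776, -0.3107, 0.1691]
tool_rot: [0.998, 0.063, 0.0, 0.0]
ft_force: [0.7, -1.3, 0.4]
grip_width: 0.0853
grasp_force: 0.0
```

Run:
```python
from h import *
np.set_printoptions(precision=4,suppress=True)
c=bot.calibration("wrist"); im=bot.camera("wrist"); cv2.imwrite("pics/w1.png",im)
print(c["position"],R.from_quat(c["orientation"]).as_matrix().round(3).tolist(),c["K"][0],c["K"][1])
for o in bot.outline_of("column","wrist")[:2]:
    ys,xs=np.nonzero(o["pixels"]); P=np.array([onz("wrist",u,v,.022,c)[:2] for u,v in zip(xs[::3],ys[::3])]).astype(np.float32)
    print(o["conf"],o["rect"],cv2.minAreaRect(P))
print(plan([.463,-.2915,.032],7.2), bot.get_obs()["eef_pos"],bot.get_obs()["clock"])
```

```text
[ 0.5602 -0.3012  0.3037] [[0.125, -0.94, -0.318], [-0.992, -0.118, -0.04], [-0.0, 0.32, -0.947]] [288.503    0.     253.7845] [  0.     288.503  191.4953]
0.61 [216.3, 104.0, 36.0, 167.1] ((0.46024325489997864, -0.293232798576355), (0.17729026079177856, 0.035646840929985046), 5.839808940887451)
(array([-15.0321, -18.9771, 135.5205]), array([-0.0972, -0.0414,  0.4017])) [ 0.4803 -0.3086  0.1675] 2.6333
```

View pics/w1.png

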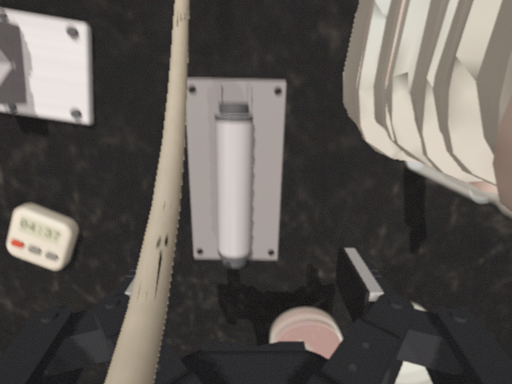

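The wrist view shows the column at (233, 185) inside the cradle's ribs. A beige cord runs along columns 110–180, possibly well above the bench. I check its height against the top view before descending.

Run:
```python
from h import *
np.set_printoptions(precision=3,suppress=True)
c=bot.calibration("wrist")
im=bot.camera("top"); cv2.imwrite("pics/top1.png",im)
a=cv2.resize(im[90:290,230:450],None,fx=2.6,fy=2.6,interpolation=cv2.INTER_CUBIC)
s=cv2.imread("pics/scene0.png")
for (u,v),col in zip([(181,20),(172,130),(160,220),(130,330)],[(0,0,255),(0,255,0),(255,0,0),(0,255,255)]):
    p,d=ray("wrist",u,v,c); d/=abs(d[2])
    pts=np.array([p+d*t for t in np.linspace(0.03,.3,10)])
    for q in proj("top",pts): cv2.circle(a,tuple(int(x) for x in ((q-[230,90])*2.6)),2,col,-1)
    for q in proj("scene",pts): cv2.circle(s,tuple(int(x) for x in q),1,col,-1)
b=cv2.resize(s[60:230,150:380],(500,370))[:, :220]
a=cv2.copyMakeBorder(a,0,0,0,0,0)
b=cv2.resize(s[60:230,150:300],(226,256)); canvas=np.zeros((520,800,3),np.uint8); canvas[:520,:572]=a[:520,:572]; canvas[:256,574:]=b
cv2.imwrite("pics/c2.png",canvas)
print(c["position"])
```

```text
[ 0.563 -0.299  0.302]
```

View pics/c2.png

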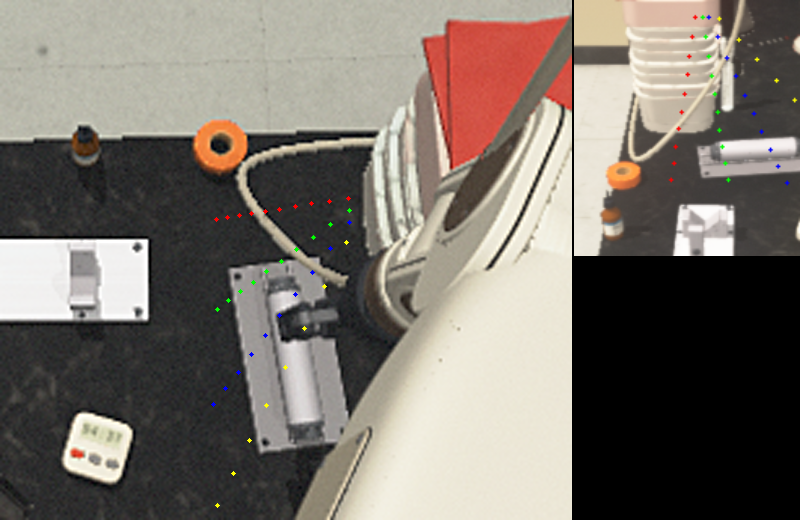

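Run:
```python
from h import *
np.set_printoptions(precision=3,suppress=True)
c=bot.calibration("wrist"); 
for (u,v),t in zip([(181,20),(172,130),(160,220),(130,330)],[.24,.125,.085,.05]):
    p,d=ray("wrist",u,v,c); d/=abs(d[2]); print(p+d*t, proj("top",p+d*t),proj("scene",p+d*t))
im=bot.camera("scene"); cv2.imwrite("pics/s1.png",cv2.resize(im[0:260,130:430],None,fx=2.3,fy=2.3))
print(bot.get_obs()["ft_force"],bot.get_obs()["eef_pos"])
```

```text
[ 0.604 -0.24   0.062] [[322.715 173.68 ]] [[218.691 156.66 ]]
[ 0.542 -0.267  0.177] [[343.775 187.67 ]] [[242.424 111.783]]
[ 0.519 -0.275  0.217] [[351.955 194.078]] [[251.682  95.492]]
[ 0.509 -0.28   0.252] [[358.399 195.618]] [[255.841  81.177]]
[-1.156 -0.135 -0.075] [ 0.477 -0.311  0.169]
```

View pics/s1.png

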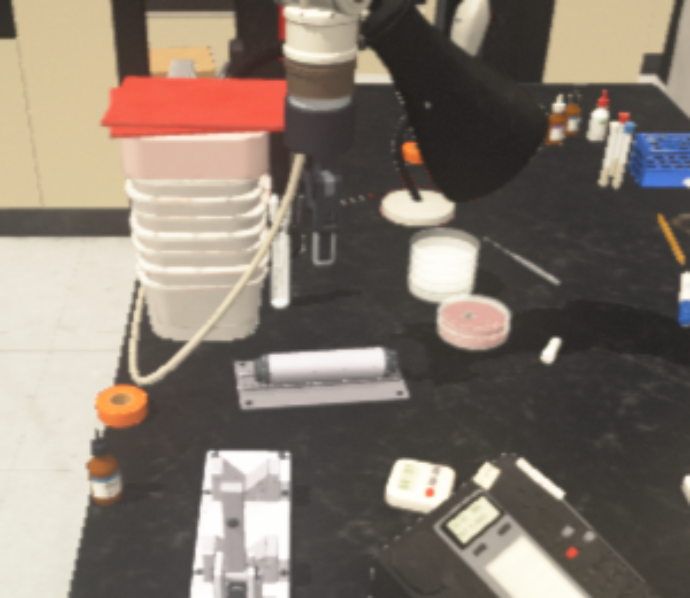

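The cord ends at the wrist and the force stays near zero, so it seems harmless. I descend partway and recheck.

Request:
move_arm --pt "1 -4 -6.5 10 0 0 0.2" --pt "1 -4 -6.5 15 0 0 0" --pt "1 -4 -6 20 0 0 0" --pt "1 0 0 20 0 0 0" --pt "1 0 0 20 0 0 0" --pt "1 0 0 10 0 0 0" --pt "1 0 0 0 0 0 0"

```text
clock: 3.32
eef_pos: [0.4591, -0.2943, 0.0723]
tool_rot: [0.998, 0.06, -0.002, -0.001]
ft_force: [-0.8, 0.5, 0.2]
grip_width: 0.0854
grasp_force: 0.0
```

Run:
```python
from h import *
np.set_printoptions(precision=4,suppress=True)
for i in range(3):
    c=bot.calibration("wrist"); im=bot.camera("wrist"); o=bot.get_obs(); print(plan([.462,-.2935,.019],7.0),o["eef_pos"],o["ft_force"])
cv2.imwrite("pics/w2.png",im)
for o in bot.outline_of("column","wrist")[:2]:
    ys,xs=np.nonzero(o["pixels"]); P=np.array([onz("wrist",u,v,.022,c)[:2] for u,v in zip(xs[::3],ys[::3])]).astype(np.float32)
    print(o["conf"],o["rect"],cv2.minAreaRect(P))
```

```text
(array([ 2.0032, -1.0463, 54.8013]), array([-0.077 ,  0.1065, -0.0979])) [ 0.4602 -0.2948  0.0738] [0.6332 0.6682 0.154 ]
(array([ 0.8455, -1.6741, 55.8938]), array([ 0.0114, -0.0058, -0.08  ])) [ 0.4614 -0.2953  0.0749] [-0.2743  0.8393  0.5931]
(array([ 0.0896, -2.046 , 56.5568]), array([ 0.0711, -0.0811, -0.061 ])) [ 0.4621 -0.2955  0.0756] [ 0.3545  0.2066 -0.9341]
0.85 [223.1, 84.4, 57.1, 240.8] ((0.4580816328525543, -0.29339683055877686), (0.18179529905319214, 0.036955635994672775), 6.05113410949707)
```

Request:
move_arm --pt "1 0 -1.5 18 0 0 0" --pt "1 0 0 18 0 0 0" --pt "1 0 0 12 0 0 0" --pt "1 0 0 6 0 0 0" --pt "1 0 0 1 0 0 0" --pt "0.3 0 0 0 0 0 0" --pt "0.3 0 0 0 0 0 0" --pt "0.3 0 0 0 0 0 0" --pt "0.3 0 0 0 0 0 0" --pt "0.3 0 0 0 0 0 0"

```text
clock: 4.35
eef_pos: [0.4623, -0.2931, 0.0205]
tool_rot: [0.998, 0.061, 0.001, 0.0]
ft_force: [-0.4, 1.1, 3.8]
grip_width: 0.034
grasp_force: 59.5
```

Request:
move_arm --pt "0.3 0 0 -5 0 0 0" --pt "0.3 0 0 -10 0 0 0" --pt "0.3 0 0 -20 0 0 0" --pt "0.3 0 0 -25 0 0 0" --pt "0.3 0 0 -25 0 0 0" --pt "0.3 0 0 -20 0 0 0" --pt "0.3 0 0 -10 0 0 0" --pt "0.3 0 0 0 0 0 0"

```text
clock: 5.02
eef_pos: [0.463, -0.294, 0.1372]
tool_rot: [0.998, 0.061, 0.002, 0.002]
ft_force: [0.8, -0.6, -4.2]
grip_width: 0.0341
grasp_force: 60.4
```

Run:
```python
from h import *
np.set_printoptions(precision=4,suppress=True)
o=bot.get_obs(); print(o["ft_force"],o["grip_width"],o["joint_pos"]);print(plan([.556,-.018,.135],91.6))
```

```text
[ 0.8391 -0.592  -4.2003] 0.03412926440945965 [-0.5657  0.3952 -0.0516  1.1187 -0.0001  2.4538]
(array([ 125.912 , -262.6388,    1.8043]), array([  0.3329,  -0.0398, -84.6049]))
```

Run:
```python
from h import *
np.set_printoptions(precision=1,suppress=True)
o=bot.get_obs(); h0=7.0; n=12; dh=(88.3-h0)/n
P0=o["eef_pos"]; D=np.array([.556,-.018])-P0[:2]
w=np.array([.5,.8,1,1.1,1.2,1.2,1.2,1.2,1.1,1,.8,.5]); w/=w.sum()
for i in range(n):
    g=np.radians(h0+dh*i); x=np.array([np.cos(g),np.sin(g)]); y=np.array([np.sin(g),-np.cos(g)])
    d=D*w[i]*1e3; print(np.array([d@x,d@y]),dh)
```

```text
[  5.4 -11.3] 6.7749999999999995
[ 10.8 -17. ] 6.7749999999999995
[ 15.9 -19.5] 6.7749999999999995
[ 19.8 -19.2] 6.7749999999999995
[ 24.  -18.2] 6.7749999999999995
[ 26.  -15.3] 6.7749999999999995
[ 27.6 -12.1] 6.7749999999999995
[28.8 -8.8] 6.7749999999999995
[27.2 -4.9] 6.7749999999999995
[25.1 -1.5] 6.7749999999999995
[20.1  1.2] 6.7749999999999995
[12.4  2.2] 6.7749999999999995
```

Request:
move_arm --pt "0.3 5.4 -11.3 0 0 0 -6.8" --pt "0.3 10.8 -17 0 0 0 -6.8" --pt "0.3 15.9 -19.5 0 0 0 -6.8" --pt "0.3 19.8 -19.2 0 0 0 -6.8" --pt "0.3 24 -18.2 0 0 0 -6.8" --pt "0.3 26 -15.3 0 0 0 -6.8" --pt "0.3 27.6 -12.1 0 0 0 -6.8" --pt "0.3 28.8 -8.8 0 0 0 -6.8" --pt "0.3 27.2 -4.9 0 0 0 -6.8" --pt "0.3 25.1 -1.5 0 0 0 -6.8"

```text
clock: 5.85
eef_pos: [0.5427, -0.0458, 0.1323]
tool_rot: [0.791, 0.611, -0.001, -0.001]
ft_force: [0.6, -0.5, -3.9]
grip_width: 0.0341
grasp_force: 60.7
```

Request:
move_arm --pt "0.3 20.1 1.2 0 0 0 -6.8" --pt "0.3 12.4 2.2 0 0 0 -6.5" --pt "0.3 0 0 0 0 0 0" --pt "0.3 0 0 0 0 0 0" --pt "0.3 0 0 0 0 0 0" --pt "0.3 0 0 0 0 0 0"

```text
clock: 6.35
eef_pos: [0.5532, -0.0175, 0.1335]
tool_rot: [0.718, 0.696, -0.001, -0.0]
ft_force: [0.3, -0.8, -3.8]
grip_width: 0.034
grasp_force: 60.5
```

Run:
```python
from h import *
np.set_printoptions(precision=4,suppress=True)
for i in range(2):
    c=bot.calibration("wrist"); im=bot.camera("wrist"); o=bot.get_obs(); print(plan([.556,-.018,.135],88.3),o["eef_pos"],o["ft_force"],o["grip_width"])
import pickle; pickle.dump(c,open("w3.pkl","wb")); cv2.imwrite("pics/w3.png",im)
for q in ["column","v_rest","stop"]:
  for o in bot.outline_of(q,"wrist")[:1]:
    ys,xs=np.nonzero(o["pixels"]); print(q,o["conf"],o["rect"],cv2.minAreaRect(np.c_[xs,ys].astype(np.float32)))
t=bot.camera("top"); cv2.imwrite("pics/t3.png",t)
a=cv2.resize(t[150:260,160:360],(800,440),interpolation=cv2.INTER_CUBIC)
cv2.imwrite("pics/t3c.png",a)
```

```text
(array([-0.3288,  2.6156, -1.2094]), array([-0.0692,  0.014 , -0.1346])) [ 0.5534 -0.0176  0.1338] [ 0.9175  0.7605 -3.8048] 0.03429578073841611
(array([-0.3796,  2.4392, -0.9716]), array([-0.0387,  0.0103, -0.1242])) [ 0.5536 -0.0175  0.134 ] [-0.5118 -0.3155 -4.321 ] 0.03392503495226989
column 0.84 [218.4, 81.3, 80.5, 267.1] ((255.5, 215.0), (260.0, 81.0), 90.0)
v_rest 0.61 [201.5, 0.0, 117.9, 294.9] ((257.5, 147.0), (294.0, 115.0), 90.0)
stop 0.83 [223.7, 15.6, 68.6, 56.5] ((258.0000305175781, 43.50000762939453), (57.27564239501953, 58.68986129760742), 45.0)
```

View pics/w3.png

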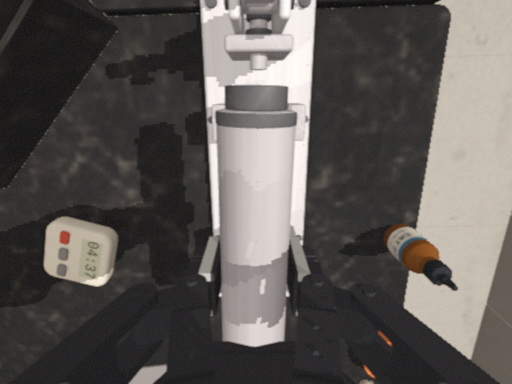

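The wrist view shows the column held square, its end cap at about (256, 88). The screw tip is at about (258, 65), the bracket at (258, 45), and the plate edges at columns ~203 and ~315.

Run:
```python
from h import *; import pickle
np.set_printoptions(precision=4,suppress=True)
c=pickle.load(open("w3.pkl","rb")); im=cv2.imread("pics/w3.png"); g=im.min(2).astype(int)
L=[];Rr=[]
for v in list(range(12,32))+list(range(60,98)):
    r=g[v]; l=np.nonzero(r[185:225]>120)[0]; q=np.nonzero(r[290:335]>120)[0]
    if len(l) and len(q): L.append(onz("wrist",185+l[0]-.5,v,.01,c)[:2]); Rr.append(onz("wrist",290+q[-1]+.5,v,.01,c)[:2])
for E in (L,Rr):
    E=np.array(E); p=np.polyfit(E[:,1],E[:,0],1); res=E[:,0]-np.polyval(p,E[:,1]); k=abs(res)<.0015; p=np.polyfit(E[k,1],E[k,0],1); print("edge",p,k.sum(),res.std(),"x at y=0:",p[1],"heading",90-np.degrees(p[0]))
# column edges
A=[];B=[]
for v in range(135,220,2):
    d=np.abs(np.diff(cv2.GaussianBlur(im,(3,3),0)[v].astype(int),axis=0)).sum(1)
    a=205+np.argmax(d[205:235]); b=280+np.argmax(d[280:305]); A.append((a+.5,v));B.append((b+.5,v))
M=[( (a[0]+b[0])/2,a[1]) for a,b in zip(A,B)]
P=np.array([onz("wrist",u,v,.1365,c)[:2] for u,v in M]); p=np.polyfit(P[:,1],P[:,0],1); print("col axis",p,"heading",90-np.degrees(p[0]),"x at y=-.018",np.polyval(p,-.018))
print([a[0] for a in A][::5],[b[0] for b in B][::5])
print("column grey u=256 v:",g[78:130:1,256]); print("screw/bracket u=258:",g[20:80,258])
print("cap edge z=.150(top)",onz("wrist",256,86,.150,c),"z axis",onz("wrist",256,86,.1365,c))
for v in (54,67,70): print(v,"screw top z .056",onz("wrist",258,v,.056,c), "z.05",onz("wrist",258,v,.05,c))
print("bracket px", onz("wrist",258,54,.05+.02,c))
```

```text
edge [0.0272 0.5135] 58 0.0002381105677355813 x at y=0: 0.5135019635138591 heading 88.44385634776002
edge [0.0254 0.6032] 58 0.00023880546937079015 x at y=0: 0.6031833484236399 heading 88.54526189134877
col axis [-0.076  0.558] heading 94.35555136025917 x at y=-.018 0.559329715135805
[np.float64(207.5), np.float64(207.5), np.float64(208.5), np.float64(209.5), np.float64(209.5), np.float64(210.5), np.float64(210.5), np.float64(211.5), np.float64(211.5)] [np.float64(294.5), np.float64(294.5), np.float64(293.5), np.float64(293.5), np.float64(304.5), np.float64(304.5), np.float64(304.5), np.float64(304.5), np.float64(304.5)]
column grey u=256 v: [240 239 237 232 231 227 201 140 112 115 118 120 117 118 117 117 118 119
 118 118 118 120 120 120 120 121 122 122 121 120 115 110 100 125 155 154
 130 116 115 117 116 118 116 119 118 116 117 116 113 118 158 197]
screw/bracket u=258: [155 158 159 157 156 147 142 120  87  79  77  72  70  75 110 145 159 161
 179 213 218 218 214 214 214 212 212 208 198 180 157 124 104 130 161 195
 214 217 216 217 219 216 217 218 217 217 218 217 198 153 195 237 243 242
 242 242 242 242 242 241]
cap edge z=.150(top) [0.5577 0.067  0.15  ] z axis [0.5578 0.0673 0.1365]
54 screw top z .056 [0.5603 0.0893 0.056 ] z.05 [0.5604 0.0901 0.05  ]
67 screw top z .056 [0.5601 0.0813 0.056 ] z.05 [0.5602 0.0818 0.05  ]
70 screw top z .056 [0.56   0.0795 0.056 ] z.05 [0.5601 0.0799 0.05  ]
bracket px [0.5601 0.0877 0.07  ]
```

Request:
move_arm --pt "0.3 0 2.4 10 0 0 0" --pt "0.3 0 0 15 0 0 0" --pt "0.3 0 0 15 0 0 0" --pt "0.3 0 0 15 0 0 0" --pt "0.3 0 0 12 0 0 0" --pt "0.3 0 0 4 0 0 0" --pt "0.3 0 0 0 0 0 0" --pt "0.3 0 0 0 0 0 0" --pt "0.3 0 0 0 0 0 0"

```text
clock: 7.4
eef_pos: [0.5573, -0.0167, 0.0641]
tool_rot: [0.718, 0.697, 0.001, 0.001]
ft_force: [-0.3, 0.4, -4.4]
grip_width: 0.034
grasp_force: 60.5
```

Run:
```python
from h import *; import pickle
np.set_printoptions(precision=4,suppress=True)
c=bot.calibration("wrist"); im=bot.camera("wrist"); o=bot.get_obs(); print(plan([.556,-.018,.06],88.45),o["eef_pos"],o["ft_force"])
pickle.dump(c,open("w4.pkl","wb")); cv2.imwrite("pics/w4.png",im)
```

```text
(array([-1.3247, -1.3245,  4.2664]), array([ 0.1211, -0.001 , -0.1546])) [ 0.5574 -0.0167  0.0643] [ 0.6914  0.6364 -4.168 ]
```

View pics/w4.png

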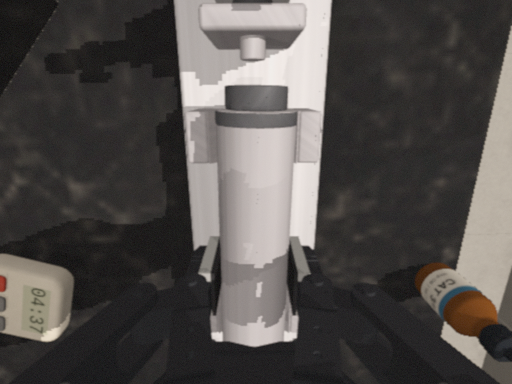

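The wrist view shows the column centred within about 1 mm: block edges at 187 and 324, column edges at 217 and 295. The screw tip at (253, 59) clears the cap at (257, 86). I shift −1.2 mm in x and lower.

Request:
move_arm --pt "0.3 0 -1.2 3 0 0 0" --pt "0.3 0 0 3 0 0 0" --pt "0.3 0 0 3 0 0 0" --pt "0.3 0 0 2 0 0 0" --pt "0.3 0 0 1 0 0 0" --pt "0.3 0 0 1 0 0 0" --pt "0.3 0 0 0 0 0 0" --pt "0.3 0 0 0 0 0 0"

```text
clock: 8.12
eef_pos: [0.5556, -0.0167, 0.0505]
tool_rot: [0.718, 0.697, 0.0, 0.0]
ft_force: [1.1, -0.9, -3.0]
grip_width: 0.034
grasp_force: 60.5
```

Request:
move_arm --pt "0.3 0 0 0.7 0 0 0" --pt "0.3 0 0 0.7 0 0 0" --pt "0.3 0 0 0 0 0 0" --pt "0.3 0 0 0 0 0 0"

```text
clock: 8.45
eef_pos: [0.556, -0.0167, 0.0495]
tool_rot: [0.717, 0.697, 0.001, 0.001]
ft_force: [1.8, 0.1, -0.3]
grip_width: 0.034
grasp_force: 60.9
```

Request:
move_arm --pt "0.3 0 0 0.5 0 0 0" --pt "0.3 0 0 0 0 0 0" --pt "0.3 0 0 0 0 0 0"

```text
clock: 8.7
eef_pos: [0.5562, -0.0167, 0.0494]
tool_rot: [0.717, 0.697, 0.001, 0.001]
ft_force: [1.3, 0.0, 4.1]
grip_width: 0.034
grasp_force: 61.2
```

Request:
move_arm --pt "0.55 0 0 0 0 0 0" --pt "0.55 0 0 0 0 0 0" --pt "0.55 0 0 0 0 0 0" --pt "0.55 0 0 0 0 0 0" --pt "0.3 0 0 0 0 0 0" --pt "0.3 0 0 0 0 0 0" --pt "0.3 0 0 0 0 0 0" --pt "0.3 0 0 0 0 0 0" --pt "0.3 0 0 0 0 0 0"

```text
clock: 9.45
eef_pos: [0.5569, -0.0167, 0.0489]
tool_rot: [0.718, 0.697, 0.001, 0.001]
ft_force: [6.1, -0.2, -0.2]
grip_width: 0.034
grasp_force: 59.8
```

Run:
```python
from h import *
np.set_printoptions(precision=4,suppress=True)
c=bot.calibration("wrist"); im=bot.camera("wrist"); o=bot.get_obs(); print(o["eef_pos"],o["ft_force"],c["position"])
g=im.min(2).astype(int); cv2.imwrite("pics/w5.png",im)
for u in (248,252,256,260): print(u,g[30:100,u].tolist())
```

```text
[ 0.5569 -0.0167  0.049 ] [ 5.4897 -0.3109 -0.0608] [0.5596 0.065  0.1835]
248 [136, 151, 171, 177, 177, 177, 175, 177, 178, 178, 177, 178, 177, 176, 178, 178, 178, 177, 179, 178, 179, 179, 178, 166, 130, 93, 86, 118, 156, 180, 216, 223, 222, 222, 221, 222, 222, 221, 223, 222, 222, 221, 222, 222, 222, 221, 216, 214, 213, 214, 214, 214, 215, 215, 208, 165, 110, 93, 92, 95, 95, 96, 93, 96, 96, 98, 96, 96, 98, 95]
252 [154, 188, 195, 195, 195, 196, 196, 196, 197, 197, 196, 197, 196, 197, 197, 198, 198, 197, 198, 199, 198, 198, 196, 181, 131, 89, 84, 113, 151, 180, 213, 220, 220, 220, 220, 219, 219, 218, 219, 220, 219, 219, 220, 219, 218, 217, 212, 211, 210, 211, 210, 210, 211, 211, 205, 162, 113, 100, 100, 103, 102, 101, 101, 100, 102, 99, 99, 101, 100, 100]
256 [152, 192, 200, 200, 198, 199, 197, 198, 198, 198, 198, 197, 197, 197, 197, 196, 197, 196, 197, 197, 196, 194, 190, 177, 131, 91, 87, 121, 157, 185, 218, 227, 226, 225, 226, 227, 226, 226, 225, 226, 226, 226, 226, 226, 226, 222, 217, 216, 216, 217, 216, 216, 217, 218, 212, 167, 116, 102, 107, 106, 107, 107, 109, 106, 105, 107, 107, 108, 108, 109]
260 [140, 183, 194, 194, 192, 192, 192, 192, 192, 190, 191, 190, 191, 191, 190, 190, 190, 190, 188, 189, 189, 189, 187, 176, 139, 92, 111, 175, 216, 222, 223, 222, 223, 222, 221, 221, 222, 222, 222, 221, 222, 221, 222, 221, 220, 216, 213, 214, 214, 214, 214, 214, 214, 215, 209, 165, 117, 108, 112, 112, 114, 113, 116, 115, 115, 114, 115, 116, 114, 115]
```

Request:
move_arm --pt "0.3 1.5 0.5 0 0 0 0" --pt "0.3 2 0 0 0 0 0" --pt "0.3 2 0 0 0 0 0" --pt "0.3 2 0 0 0 0 0" --pt "0.3 1.5 0 0 0 0 0" --pt "0.3 0.5 0 0 0 0 0" --pt "0.3 0 0 0 0 0 0" --pt "0.3 0 0 0 0 0 0"

```text
clock: 10.17
eef_pos: [0.5571, -0.0083, 0.049]
tool_rot: [0.718, 0.696, 0.0, 0.002]
ft_force: [3.8, -2.8, 0.0]
grip_width: 0.034
grasp_force: 60.0
```

Request:
move_arm --pt "0.3 0.7 0 0 0 0 0" --pt "0.3 0.7 0 0 0 0 0" --pt "0.3 0.6 0 0 0 0 0" --pt "0.3 0 0 0 0 0 0"

```text
clock: 10.5
eef_pos: [0.5572, -0.0064, 0.049]
tool_rot: [0.718, 0.696, -0.0, 0.002]
ft_force: [3.3, -2.6, 1.2]
grip_width: 0.034
grasp_force: 60.0
```

Request:
move_arm --pt "0.3 0.5 0 0 0 0 0" --pt "0.3 0.5 0 0 0 0 0" --pt "0.3 0 0 0 0 0 0"

```text
clock: 10.75
eef_pos: [0.5572, -0.0055, 0.049]
tool_rot: [0.718, 0.696, -0.0, 0.002]
ft_force: [3.7, -2.6, 1.7]
grip_width: 0.0342
grasp_force: 60.0
```

Request:
move_arm --pt "0.3 0.5 0 0 0 0 0" --pt "0.3 0.5 0 0 0 0 0" --pt "0.3 0 0 0 0 0 0"

```text
clock: 11.0
eef_pos: [0.5572, -0.0048, 0.049]
tool_rot: [0.718, 0.696, -0.0, 0.002]
ft_force: [3.8, -4.4, 1.8]
grip_width: 0.0339
grasp_force: 60.0
```

Request:
move_arm --pt "0.3 0.5 0 0 0 0 0" --pt "0.3 0 0 0 0 0 0" --pt "0.3 0 0 0 0 0 0"

```text
clock: 11.25
eef_pos: [0.5572, -0.0048, 0.049]
tool_rot: [0.718, 0.696, -0.001, 0.002]
ft_force: [3.9, -5.0, 1.6]
grip_width: 0.0344
grasp_force: 60.1
```

Request:
move_arm --pt "0.3 0.7 0 0 0 0 0" --pt "0.3 0.7 0 0 0 0 0" --pt "0.3 0 0 0 0 0 0" --pt "0.3 0 0 0 0 0 0"

```text
clock: 11.58
eef_pos: [0.5572, -0.0047, 0.049]
tool_rot: [0.718, 0.696, -0.002, 0.003]
ft_force: [3.3, -9.7, 1.3]
grip_width: 0.0342
grasp_force: 60.1
```

Request:
move_arm --pt "0.3 0.6 0 0 0 0 0" --pt "0.3 0 0 0 0 0 0" --pt "0.3 0 0 0 0 0 0" --pt "0.3 0 0 0 0 0 0" --pt "0.3 0 0 0 0 0 0"

```text
clock: 12.0
eef_pos: [0.5572, -0.0047, 0.049]
tool_rot: [0.718, 0.696, -0.002, 0.004]
ft_force: [3.2, -9.3, 0.4]
grip_width: 0.0339
grasp_force: 60.1
```

Request:
move_arm --pt "0.3 -1 0 0 0 0 0" --pt "0.3 -1 0 0 0 0 0" --pt "0.6 0 0 0 0 0 0" --pt "0.6 0 0 0 0 0 0" --pt "0.6 0 0 0 0 0 0" --pt "0.6 0 0 -5 0 0 0" --pt "0.6 0 0 -20 0 0 0" --pt "0.6 0 0 -35 0 0 0" --pt "0.6 0 0 -35 0 0 0" --pt "0.2 0 0 -35 0 0 0"

```text
clock: 12.83
eef_pos: [0.555, -0.0023, 0.1796]
tool_rot: [0.717, 0.697, -0.001, -0.001]
ft_force: [0.7, 0.4, -0.1]
grip_width: 0.0406
grasp_force: 0.0
```

Request:
move_arm --pt "0 -10 0 -30 0 0 0" --pt "0 -20 0 -30 0 0 0" --pt "0 -20 0 -10 0 0 0" --pt "0 0 0 0 0 0 0" --pt "0 0 0 0 0 0 0"

```text
clock: 13.25
eef_pos: [0.5547, -0.053, 0.2493]
tool_rot: [0.718, 0.696, 0.001, 0.0]
ft_force: [-0.4, -0.3, 0.2]
grip_width: 0.0002
grasp_force: 0.0
```

Run:
```python
from h import *; import pickle
np.set_printoptions(precision=4,suppress=True)
c=bot.calibration("wrist"); im=bot.camera("wrist"); o=bot.get_obs(); print(o["eef_pos"],o["ft_force"],c["position"])
pickle.dump(c,open("w6.pkl","wb")); cv2.imwrite("pics/w6.png",im)
s=bot.camera("scene"); print([ (q,[ (round(x["conf"],2),x["rect"]) for x in bot.outline_of(q,"scene")[:1]]) for q in ("clamp","column")])
cv2.imwrite("pics/s6.png",s)
a=np.hstack([cv2.resize(im[:300],(430,252)),cv2.resize(s[150:310,170:330],(360,360))[:252]]) if 0 else None
C=np.zeros((400,800,3),np.uint8); C[:323,:430]=cv2.resize(im,(430,323)); C[:360,440:]=cv2.resize(s[160:320,160:320],(360,360),interpolation=cv2.INTER_CUBIC)
cv2.imwrite("pics/c6.png",C)
```

```text
[ 0.5541 -0.0524  0.2481] [-0.3665 -0.4492  0.1415] [0.5577 0.0286 0.3839]
[('clamp', [(0.59, [224.6, 205.2, 12.5, 49.1])]), ('column', [(0.88, [227.7, 191.4, 16.7, 48.1])])]
```

View pics/c6.png

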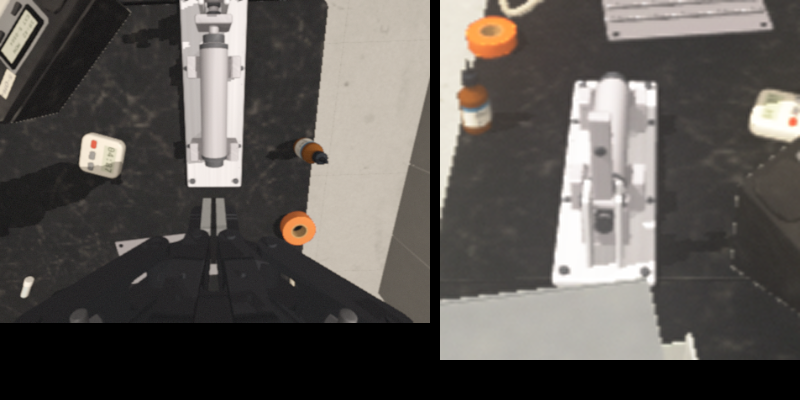

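Run:
```python
from h import *
np.set_printoptions(precision=1,suppress=True)
hy=.1145;hx=.5597
for th in (-15,-5,0,5,10,15,20,25):
    t=np.radians(th); out=[]
    for off in (-.005,.005):
        P=np.array([hx,hy,.082])+.104*np.array([0,np.sin(t),np.cos(t)])+off*np.array([0,np.cos(t),-np.sin(t)])
        out+= [proj("top",P)[0],proj("scene",P)[0]]
    print(th,out)
a=cv2.imread("pics/top0.png")[160:230,150:240]
for c in (a,): cv2.imwrite("pics/c7.png",np.hstack([cv2.resize(a,None,fx=5,fy=5,interpolation=cv2.INTER_CUBIC),cv2.resize(cv2.imread("pics/s6.png")[195:265,205:265],None,fx=5,fy=5,interpolation=cv2.INTER_CUBIC)]))
```

```text
-15 [array([196.1, 184.1]), array([232.1, 197.4]), array([191.9, 184. ]), array([231.9, 199.5])]
-5 [array([188.4, 184. ]), array([231.8, 201.7]), array([184.1, 184. ]), array([231.7, 204.8])]
0 [array([184.5, 184. ]), array([231.7, 204.5]), array([180.3, 184.1]), array([231.6, 208.1])]
5 [array([180.7, 184.1]), array([231.6, 207.7]), array([176.6, 184.3]), array([231.5, 211.7])]
10 [array([177. , 184.3]), array([231.5, 211.3]), array([173. , 184.6]), array([231.4, 215.7])]
15 [array([173.4, 184.5]), array([231.4, 215.3]), array([169.6, 184.9]), array([231.3, 220.1])]
20 [array([169.9, 184.8]), array([231.3, 219.7]), array([166.4, 185.3]), array([231.2, 224.8])]
25 [array([166.7, 185.2]), array([231.2, 224.3]), array([163.4, 185.7]), array([231.1, 229.7])]
```

View pics/c7.png

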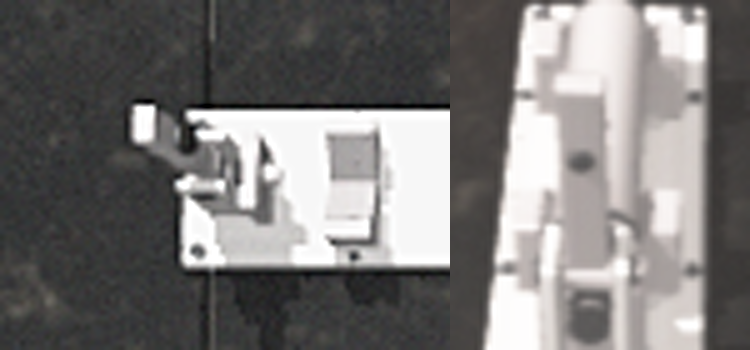

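Run:
```python
from h import *
np.set_printoptions(precision=3,suppress=True)
t=cv2.imread("pics/top0.png"); s=cv2.imread("pics/s6.png")
for v in (150,170,185,200,215): print(v,t[v,0:184:8].mean(1).astype(int).tolist())
print("u->y z0:",[(u,round(onz("top",u,185,0)[1],3),round(onz("top",u,185,.1)[1],3)) for u in (0,50,100,150)])
for u in (180,220,240,260): print(u,s[270:384:6,u].mean(1).astype(int).tolist())
for z in (0,.1,.2,.3): print(z,onz("scene",220,288,z), proj("top",onz("scene",220,288,z)))
```

```text
150 [128, 127, 131, 125, 127, 49, 141, 231, 33, 11, 141, 203, 202, 184, 189, 87, 56, 57, 52, 53, 69, 56, 55]
170 [129, 127, 127, 129, 129, 184, 188, 189, 187, 185, 186, 186, 188, 190, 186, 87, 83, 84, 60, 57, 54, 63, 53]
185 [127, 129, 127, 127, 120, 186, 184, 188, 186, 184, 184, 188, 189, 185, 184, 80, 83, 84, 58, 58, 53, 53, 145]
200 [125, 123, 126, 130, 81, 189, 184, 187, 188, 184, 188, 183, 187, 185, 185, 128, 85, 81, 59, 50, 55, 55, 54]
215 [127, 128, 125, 126, 49, 148, 133, 172, 140, 227, 245, 240, 241, 245, 236, 242, 242, 50, 54, 59, 54, 51, 54]
u->y z0: [(0, np.float64(0.688), np.float64(0.615)), (50, np.float64(0.541), np.float64(0.482)), (100, np.float64(0.394), np.float64(0.35)), (150, np.float64(0.248), np.float64(0.218))]
180 [66, 72, 67, 70, 180, 180, 181, 185, 181, 180, 178, 179, 175, 174, 173, 174, 176, 174, 172]
220 [253, 253, 252, 171, 180, 179, 180, 179, 180, 180, 180, 179, 177, 177, 176, 176, 178, 175, 174]
240 [189, 197, 253, 184, 183, 183, 181, 182, 181, 181, 181, 178, 179, 179, 179, 178, 178, 177, 176]
260 [56, 57, 68, 66, 67, 64, 65, 98, 191, 184, 182, 176, 176, 177, 178, 178, 179, 177, 178]
0 [0.586 0.143 0.   ] [[186.224 188.66 ]]
0.1 [0.579 0.227 0.1  ] [[146.554 184.993]]
0.2 [0.571 0.311 0.2  ] [[ 97.772 180.485]]
0.3 [0.563 0.395 0.3  ] [[ 36.331 174.806]]
```

Request:
move_arm --pt "0 15 0 0 0 0 0" --pt "0 28 0 0 0 0 0" --pt "0 32 0 0 0 0 0" --pt "0 32 0 0 0 0 0" --pt "0 32 0 0 0 0 0" --pt "0 32 0 0 0 0 0" --pt "0 22 0 0 0 0 0" --pt "0 10 0 0 0 0 0" --pt "0 0 0 0 0 0 0" --pt "0 0 0 0 0 0 0"

```text
clock: 14.28
eef_pos: [0.5602, 0.1503, 0.2476]
tool_rot: [0.717, 0.697, -0.001, -0.0]
ft_force: [0.0, 0.0, -0.4]
grip_width: 0.0002
grasp_force: 0.0
```

Run:
```python
from h import *
np.set_printoptions(precision=4,suppress=True)
c=bot.calibration("wrist"); im=bot.camera("wrist"); s=bot.camera("scene"); o=bot.get_obs(); print(o["eef_pos"],o["ft_force"],plan([.560,.151,.172],88.45))
C=np.zeros((450,800,3),np.uint8); C[:323,:430]=cv2.resize(im,(430,323)); C[:450,440:]=cv2.resize(s[100:300,155:315],(360,450),interpolation=cv2.INTER_CUBIC)
cv2.imwrite("pics/c8.png",C)
```

```text
[0.5605 0.1491 0.2481] [-0.8015  0.6085  0.9613] (array([ 1.9681, -0.4994, 76.1007]), array([-0.0443,  0.0446, -0.2215]))
```

View pics/c8.png

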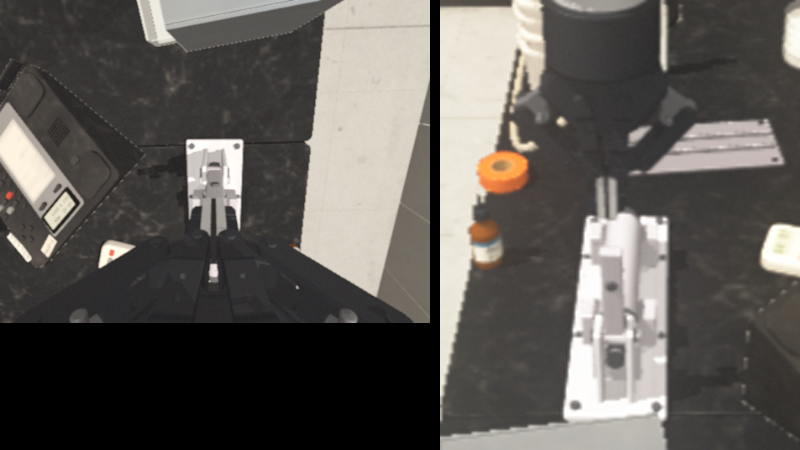

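The wrist view shows the closed fingers in line with the bar. The scene view shows the bar still upright and the area behind it clear. I descend behind the bar.

Request:
move_arm --pt "0 5 0 12 0 0 0" --pt "0 0 0 15 0 0 0" --pt "0 0 0 15 0 0 0" --pt "0 0 0 8 0 0 0" --pt "0 0 0 5 0 0 0" --pt "0 0 0 5 0 0 0" --pt "0 0 0 0 0 0 0"

```text
clock: 14.97
eef_pos: [0.5606, 0.1545, 0.1878]
tool_rot: [0.718, 0.696, -0.0, -0.0]
ft_force: [0.1, -0.2, -0.8]
grip_width: -0.0001
grasp_force: 0.0
```

Request:
move_arm --pt "0 0 0 7 0 0 0" --pt "0 0 0 7 0 0 0" --pt "0 -5 0 0 0 0 0" --pt "0 -5 0 0 0 0 0" --pt "0 -5 0 0 0 0 0" --pt "0 -5 0 -0.5 0 0 0" --pt "0 -4 0 -0.5 0 0 0" --pt "0 -7.5 0 0 0 0 0" --pt "0 -7.5 0 0 0 0 0" --pt "0 0 0 0 0 0 0"

```text
clock: 15.8
eef_pos: [0.5597, 0.1146, 0.1756]
tool_rot: [0.718, 0.696, -0.0, 0.0]
ft_force: [0.3, 0.5, -0.2]
grip_width: -0.0003
grasp_force: 0.0
```

Request:
move_arm --pt "0 -7.3 0 1.5 0 0 0" --pt "0 -7.2 0 1.5 0 0 0" --pt "0 -6.9 0 2.7 0 0 0" --pt "0 -6.9 0 2.8 0 0 0" --pt "0 -6.3 0 3.9 0 0 0" --pt "0 -6.3 0 3.9 0 0 0"

```text
clock: 16.3
eef_pos: [0.5588, 0.0744, 0.159]
tool_rot: [0.718, 0.696, 0.0, 0.001]
ft_force: [0.8, 2.1, 1.8]
grip_width: 0.0003
grasp_force: 1.1
```

Run:
```python
from h import *
np.set_printoptions(precision=3,suppress=True)
s=bot.camera("scene"); o=bot.get_obs(); print(o["eef_pos"],o["ft_force"])
print([(x["conf"],x["rect"]) for x in bot.outline_of("clamp","scene")[:2]])
t=bot.camera("top");print([(x["conf"],x["rect"]) for x in bot.outline_of("clamp","top")[:2]])
for ph in (-6,20,30,40,50):
    p=np.radians(ph); P=np.array([.5597,.1145-.104*np.sin(p),.082+.104*np.cos(p)]); print(ph,proj("scene",P),proj("top",P))
```

```text
[0.558 0.073 0.158] [-0.317 -0.221  0.609]
[(0.75, [226.8, 205.6, 8.9, 50.5])]
[]
-6 [[231.492 210.438]] [[177.909 184.258]]
20 [[232.134 196.688]] [[197.847 184.19 ]]
30 [[232.413 194.522]] [[205.198 184.653]]
40 [[232.694 194.07 ]] [[211.926 185.358]]
50 [[232.97  195.236]] [[217.793 186.269]]
```

Run:
```python
from h import *
s=bot.camera("scene"); a=cv2.imread("pics/s6.png"); cv2.imwrite("pics/s9.png",s)
d=np.abs(s.astype(int)-a).max(2)
for v in range(190,262,3): print(v,"now",s[v,222:246:2].mean(1).astype(int).tolist(),"was",a[v,222:246:2].mean(1).astype(int).tolist())
```

```text
190 now [61, 64, 64, 60, 58, 53, 58, 58, 61, 60, 58, 58] was [67, 68, 66, 62, 63, 61, 62, 62, 62, 63, 63, 62]
193 now [65, 62, 64, 63, 64, 57, 64, 62, 60, 67, 60, 60] was [68, 64, 66, 65, 65, 82, 119, 127, 115, 91, 64, 62]
196 now [218, 128, 68, 86, 160, 96, 159, 121, 60, 134, 119, 197] was [218, 143, 235, 236, 178, 231, 245, 244, 237, 215, 123, 197]
199 now [235, 234, 96, 88, 173, 98, 165, 128, 61, 146, 181, 198] was [235, 238, 233, 213, 232, 245, 247, 244, 237, 221, 182, 198]
202 now [246, 242, 122, 78, 173, 110, 157, 128, 63, 144, 173, 141] was [246, 244, 223, 169, 235, 245, 246, 243, 235, 218, 175, 141]
205 now [249, 247, 133, 81, 174, 113, 157, 133, 65, 168, 171, 140] was [249, 247, 206, 186, 237, 245, 247, 243, 234, 214, 172, 139]
208 now [198, 168, 174, 225, 188, 114, 156, 170, 202, 210, 166, 149] was [199, 169, 179, 207, 238, 244, 245, 241, 231, 210, 166, 149]
211 now [208, 182, 179, 238, 229, 118, 138, 195, 210, 206, 162, 150] was [207, 182, 236, 246, 245, 244, 244, 228, 230, 206, 163, 150]
214 now [179, 180, 178, 230, 230, 146, 157, 205, 216, 201, 160, 151] was [179, 180, 1
[... 1351 characters left out ...]
6, 166, 165, 141, 176, 189, 163, 158]
247 now [157, 252, 222, 246, 249, 248, 248, 245, 252, 228, 126, 161] was [156, 249, 201, 182, 167, 166, 166, 173, 248, 221, 156, 175]
250 now [151, 237, 174, 212, 228, 232, 234, 236, 229, 184, 128, 158] was [151, 236, 169, 205, 225, 228, 229, 231, 228, 184, 139, 158]
253 now [203, 224, 165, 147, 110, 110, 111, 121, 216, 180, 157, 164] was [203, 223, 164, 165, 109, 111, 112, 124, 215, 180, 173, 165]
256 now [240, 224, 170, 139, 107, 113, 118, 106, 210, 183, 160, 176] was [239, 223, 167, 139, 104, 113, 116, 104, 208, 182, 159, 175]
259 now [242, 220, 177, 132, 93, 92, 91, 101, 215, 184, 158, 190] was [242, 219, 176, 130, 91, 90, 91, 99, 214, 183, 157, 189]
```

The bar has tilted: its outer face is now bright, and the fingertips touch it at row ~215. I continue the arc.

Request:
move_arm --pt "0 -5.6 0 4.9 0 0 0" --pt "0 -5.5 0 5 0 0 0" --pt "0 -4.6 0 5.8 0 0 0" --pt "0 -4.6 0 5.8 0 0 0" --pt "0 -3.6 0 6.5 0 0 0" --pt "0 -3.5 0 6.5 0 0 0" --pt "0 -2.3 0 5 0 0 0" --pt "0 -1 0 3 0 0 0" --pt "0 0 0 0 0 0 0"

```text
clock: 17.3
eef_pos: [0.5567, 0.0443, 0.1154]
tool_rot: [0.718, 0.696, -0.001, -0.001]
ft_force: [-0.8, 0.7, -0.7]
grip_width: 0.0
grasp_force: 0.0
```

Request:
move_arm --pt "0 -0.5 0 3 0 0 0" --pt "0 -0.5 0 3 0 0 0" --pt "0 -0.5 0 3 0 0 0" --pt "0 0 0 2 0 0 0" --pt "0 0 0 2 0 0 0" --pt "0 0 0 1.5 0 0 0" --pt "0 0 0 1 0 0 0" --pt "0 0 0 0 0 0 0"

```text
clock: 17.97
eef_pos: [0.5575, 0.0433, 0.1009]
tool_rot: [0.718, 0.697, 0.0, -0.0]
ft_force: [1.9, 0.0, 0.3]
grip_width: -0.0002
grasp_force: 0.1
```

Request:
move_arm --pt "0 0 0 1 0 0 0" --pt "0 0 0 1 0 0 0" --pt "0 0 0 0 0 0 0"

```text
clock: 18.22
eef_pos: [0.5575, 0.0432, 0.099]
tool_rot: [0.717, 0.697, -0.0, -0.0]
ft_force: [0.6, -0.8, 0.8]
grip_width: 0.0
grasp_force: 0.4
```

Request:
move_arm --pt "0 0 0 0.8 0 0 0" --pt "0 0 0 0.8 0 0 0" --pt "0 0 0 0 0 0 0"

```text
clock: 18.47
eef_pos: [0.5575, 0.0432, 0.0974]
tool_rot: [0.718, 0.697, -0.0, 0.0]
ft_force: [0.2, -0.6, 1.4]
grip_width: -0.0001
grasp_force: 0.5
```

Request:
move_arm --pt "0 0 0 0.5 0 0 0" --pt "0 0 0 0.5 0 0 0" --pt "0 0 0 0 0 0 0"

```text
clock: 18.72
eef_pos: [0.5575, 0.0432, 0.0965]
tool_rot: [0.718, 0.697, 0.0, 0.0]
ft_force: [0.0, -1.2, 1.6]
grip_width: 0.0001
grasp_force: 0.6
```

Request:
move_arm --pt "0 0 0 0.5 0 0 0" --pt "0 0 0 0.5 0 0 0" --pt "0 0 0 0 0 0 0"

```text
clock: 18.97
eef_pos: [0.5576, 0.0432, 0.0955]
tool_rot: [0.718, 0.697, 0.0, 0.0]
ft_force: [0.5, -1.1, 1.2]
grip_width: 0.0001
grasp_force: 0.6
```

Request:
move_arm --pt "0 0 0 0.5 0 0 0" --pt "0 0 0 0 0 0 0" --pt "0 0 0 0 0 0 0"

```text
clock: 19.22
eef_pos: [0.5576, 0.0432, 0.095]
tool_rot: [0.718, 0.697, 0.0, 0.0]
ft_force: [-0.6, -1.5, 1.9]
grip_width: -0.0003
grasp_force: 0.9
```

Request:
move_arm --pt "0 0 0 0.5 0 0 0" --pt "0 0 0 0 0 0 0" --pt "0 0 0 0 0 0 0"

```text
clock: 19.47
eef_pos: [0.5576, 0.0432, 0.0949]
tool_rot: [0.718, 0.697, 0.0, 0.0]
ft_force: [-1.9, -1.4, 5.0]
grip_width: 0.0
grasp_force: 2.6
```

Request:
move_arm --pt "0 0 0 0.5 0 0 0" --pt "0 0 0 0 0 0 0" --pt "0 0 0 0 0 0 0"

```text
clock: 19.72
eef_pos: [0.5576, 0.0432, 0.0949]
tool_rot: [0.718, 0.697, 0.0, 0.0]
ft_force: [-2.9, -1.6, 7.2]
grip_width: 0.0001
grasp_force: 3.8
```

Request:
move_arm --pt "0 0 0 0.5 0 0 0" --pt "0 0 0 0.4 0 0 0" --pt "0 0 0 0 0 0 0" --pt "0 0 0 0 0 0 0" --pt "0 0 0 0 0 0 0" --pt "0 0 0 0 0 0 0"

```text
clock: 20.22
eef_pos: [0.5576, 0.0432, 0.0948]
tool_rot: [0.718, 0.697, 0.0, 0.0]
ft_force: [-3.8, -1.3, 12.4]
grip_width: 0.0001
grasp_force: 6.0
```

Firm. I lift off straight up and check.

Request:
move_arm --pt "0 0 0 -1 0 0 0" --pt "0 0 0 -1 0 0 0" --pt "0 0 0 -10 0 0 0" --pt "0 0 0 -25 0 0 0" --pt "0 0 0 -35 0 0 0" --pt "0 -15 0 -35 0 0 0" --pt "0 -30 0 -20 0 0 0" --pt "0 -30 0 0 0 0 0" --pt "0 0 0 0 0 0 0" --pt "0 0 0 0 0 0 0"

```text
clock: 21.05
eef_pos: [0.5553, -0.0328, 0.2206]
tool_rot: [0.718, 0.696, 0.0, -0.0]
ft_force: [-0.5, 0.1, 0.3]
grip_width: -0.0002
grasp_force: 0.0
```

Run:
```python
from h import *
im=bot.camera("wrist"); s=bot.camera("scene"); o=bot.get_obs(); print(o["eef_pos"],o["ft_force"])
C=np.zeros((450,800,3),np.uint8); C[:323,:430]=cv2.resize(im,(430,323)); C[:450,440:]=cv2.resize(s[150:290,180:292],(360,450),interpolation=cv2.INTER_CUBIC)
cv2.imwrite("pics/c10.png",C)
```

```text
[ 0.5548614  -0.03125792  0.21953931] [-0.19841253  0.56363487  0.08674476]
```

View pics/c10.png

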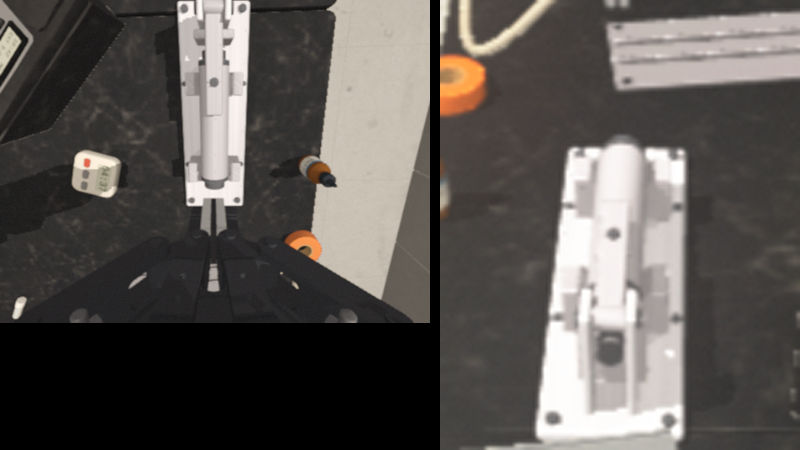

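The bar lies level over the column (bar at (213, 80) in the wrist view). The column is seated against the stop, the bystanders are in place and the robot is clear.

```bash
python3 -c "
from workcell import bot
print(bot.job_done())"
```

```text
the job is handed in; nothing more can be done
None
```

The job is handed in at about 21 s of the 64 s limit, with no verdict returned: by force readings and the last pictures, the column is settled in both Vs against the screw tip (pressed at roughly 7–10 N), the bar is down level on it (about 12 N at the fingertips before release), the arm is clear, and the bottle, timer and tape were not touched.

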